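# Put the body dollies back in their foam nests

### The arm

A 6-joint arm with a two-finger parallel gripper is mounted at the origin on the work surface. World frame = base frame: x ahead of the robot, y to its left, z up, the work surface at z = 0. Lengths are in mm, angles in degrees, forces in N, time in s.
With the tool pointing down it reaches from about 425 to 925 mm from the base axis. Payload 12.5 kg.
Tool frame: the origin (TCP) lies midway between the tips of the shut fingers; the grasp point (between the pads) lies 19 mm behind it; z points along the fingers, y is the line along which they close (so a half turn about z gives the same grasp; the last joint's range is limited). The gripper opens to 85 mm and grips with 20 to 120 N. Pads are 22 mm wide; open, the fingers measure 114 mm over their backs; the gripper's body (76 mm by 85 mm) begins 54 mm behind the grasp point. The pads swing forward as they close: fully open they stand 13 mm farther back than shut.
Start: joints at [70.955, 28.126, 89.318, -0, 62.55, -6.05], TCP at [140.519, 609.017, 210.827] pointing down, gripper open.
Joint ranges: [-177.58, 177.58], [-47.91, 125.51], [2.72, 160], [-65.01, 245.01], [3.68, 167.84], [-153.87, 153.87]. Speed limits (degrees/s): [127.2, 127.2, 159.86, 180, 180, 180].

### API

Orientations are given as a 3x3 rotation matrix whose columns are the frame's x, y, z axes.
In Python, from cell import robot, cams, job, finder gives the robot as it stands. The module is installed in compiled form; this text tells all that it offers.
- The arm moves only by the tool carry_out, never from a script. Its arguments are lists of equal length, an entry for each row: "angular": the turn, a rotation vector about the tool's x, y, z in degrees, a list of three; "xyz": the shift along the tool's x, y, z in mm, a list of three; "jaw": the finger opening in mm, from 0 to 85.4. In form: {"angular": [[rx, ry, rz], ...], "xyz": [[tx, ty, tz], ...], "jaw": [jaw, ...]}. A call has 1 to 12 rows; each row shifts and turns the commanded pose from where the row before left it, along the tool's axes as they then stand; what a row does not reach is not made up. A row lasts 1/8 s, in which the tool goes at most 62.5 mm and 10.7 degrees, less where a joint would pass 70% of its speed; a pose out of reach is approached as far as the arm can. A call is refused whole if a number of a shift passes 62.5 or a number of a turn 10.7, either way. A call with a gripper value outside its range is refused whole. The fingers move at their own pace and stop on an object; "force" is the grip in N (left out, the last holds). Time passes only in rows, so rows that do not move let the fingers close. It gives the time, the measured TCP pose, the force, the opening and the grip force at its end, in the units of the state.
- robot.state(): the state, without advancing time (a new reading comes with each control period).
- cams.read_camera(name): name is "scene" or "top"; returns a dict with "image" (400x640x3 uint8, red, green, blue), "range_z" (400x640 float32, mm along the optical axis (not along the pixel's ray), 0 where there is no reading), "intrinsics" (3x3 intrinsics, pixels), "k1" (the pictures are not rectified: a ray, as slopes to the right and down, at radius r is drawn at 1 + k1 r^2 times it, then the intrinsics apply), "camera_from_world" (4x4, takes a point from world to camera coordinates). Camera axes: x right, y down, z forward; pixel columns grow to the right and rows downward; lengths in mm; the calibration is good to about 2 mm. A picture is of the moment at which its call begins.
- job.close_job(): hands the job in; it is judged then, once.
Trained networks look in the newest picture that a camera, given by its name, has taken for a name from the list of things; names that differ only in an ending like _2 or _b are one class to them, and where a whole thing is asked for, a point or a joint stands for the part that bears it (a point fixed in the world has none). Each returns a list of dicts, best first, with "p" (0 to 1); they miss things now and then, are a little off and sometimes report something else, mostly with a low value. They report only what shows in the picture. A call takes as long as a camera call. They do not tell look-alikes from the thing itself.
- finder.search_frame(name, camera): "xy" ([column, row] in pixels, amid what is visible of it).
The state is a dict: "time": time; "joint_positions": joint angles; "qvel": joint speeds; "tau": joint torques, N m; "position": TCP position; "tcp_rot": TCP orientation; "contact_force": force on the tool from outside, world axes, zero at the start; "moment": the same for the moment, N m; "opening": finger opening in mm; "grasp_force": force on a finger pad.
Only numpy, scipy, OpenCV 4.12 (cv2) and the standard library are available. Lean on these libraries where they do the work, as an engineer would, in place of code of your own. Each camera call takes 0.05 s, during which the arm holds its last target. There are 200 camera calls.

### The job

The panel work is done: put the four steel body dollies lying on the bench mat back into the red tool tray, each in the foam pocket cut to its own shape, so that every one sits right down flat on the yellow floor of its pocket. Set them down rather than dropping them, and leave the jar and the hammer where they are.

Things in the scene. Friction and masses are not known exactly. Their poses are not given: they have to be found in the camera images.
- toe_dolly: Toe dolly: long narrow block 100 mm (x) by 36 mm (y), square at its -x end, half-round (radius 18) at +x. Polished steel, 32 mm high, crowned top, upright flanks up to 27 mm. Starts loose on a dark blue bench mat 3 mm thick. Origin: centre of the underside; z up. 0.8 kg. Grip across the 36 mm (along y) at the origin.
- heel_dolly: Heel dolly: short broad block like a shoe heel, 72 mm (x) by 54 mm (y), square at its -x end, half-round (radius 27) at +x. Polished steel, 32 mm high, crowned top, upright flanks up to 27 mm. Starts loose on a dark blue bench mat 3 mm thick. Origin: centre of the underside; z up. 0.8 kg. Grip across the 54 mm (along y) at the origin.
- round_dolly: Round dolly: disc 60 mm in diameter. Polished steel, 32 mm high, crowned top, upright flanks up to 27 mm. Starts loose on a dark blue bench mat 3 mm thick. Origin: centre of the underside; z up. 0.7 kg. Grip across the diameter in any direction.
- teardrop_dolly: Teardrop dolly, 84 mm long (x): round head of radius 22 mm centred at x = -20 mm, tapering to a tail of radius 7 mm centred at x = +35 mm. Polished steel, 32 mm high, crowned top, upright flanks up to 27 mm. Starts loose on a dark blue bench mat 3 mm thick. Origin: underside, half way along its length; z up. 0.6 kg. Grip across the 44 mm head (along y, at x = -20 mm); the tapered tail slips.
- toe_nest: Black foam nest for the toe dolly: long narrow pocket 116 by 52 mm, round end at +x. Fixed block 140 (x) by 100 (y), 14 mm high; yellow pocket floor 6 mm above the origin; 8 mm of room round the dolly. Origin: centre of the underside, below the dolly's origin when it is centred with x axes alike. The four nests lie two by two in any order in a fixed red tray, all turned alike.
- heel_nest: Black foam nest for the heel dolly: short broad pocket 88 by 70 mm, round end at +x. Fixed block 140 (x) by 100 (y), 14 mm high; yellow pocket floor 6 mm above the origin; 8 mm of room round the dolly. Origin: centre of the underside, below the dolly's origin when it is centred with x axes alike. In the tray pocket floors are at z = 10 mm, foam top and tray rim at z = 18 mm.
- round_nest: Black foam nest for the round dolly: round pocket 76 mm in diameter. Fixed block 140 (x) by 100 (y), 14 mm high; yellow pocket floor 6 mm above the origin; 8 mm of room round the dolly. Origin: centre of the underside, below the dolly's origin when it is centred with x axes alike. The pocket is 8 mm deep with straight walls, so a seated dolly stands 24 mm out of the foam.
- teardrop_nest: Black foam nest for the teardrop dolly: teardrop pocket 100 by 60 mm, head (radius 30) centred at x = -20 mm, tail to +x. Fixed block 140 (x) by 100 (y), 14 mm high; yellow pocket floor 6 mm above the origin; 8 mm of room round the dolly. Origin: centre of the underside, below the dolly's origin when it is centred with x axes alike. Same tray as the others.
- jar: Small glass jar with a brass lid, 44 mm in diameter and 70 mm high, loose, standing among the dollies on the bench mat. Origin: centre of its underside. Not part of the job.
- hammer: Body hammer with a wooden handle (290 mm, along its x axis, running to -x from the head; steel head 110 mm across along y), up to 36 mm high, loose on the bench beyond the tray and mat. Origin: on the bench under the head. Not part of the job.
Not all that is in view belongs to the job. Leave any purple look-alike of the round_dolly alone.

How it is judged:
By the outcome, as a careful person would: the job done as asked, in the order asked, and still so for the second after the job is handed in, with the robot touching nothing.
It also fails if it takes over 109 s, if anything falls off the work surface, if the arm or the gripper's body presses on something with over 40 N, if the wrist force passes 120 N, or if a joint passes its speed limit or range.

## Working session

There is one attempt and no reset: what is moved stays moved. The work goes in short steps, Python scripts to look and compute and a tool call to move; the robot and the scene stay as the last step left them, time stands still between calls to the robot, and variables do not carry over. Pictures are saved under pics/ and viewed, at most 14 in all, crops included, and the job is handed in when it is done.

Besides the shell and the picture viewer there is one more tool, called after "Call:" by a JSON object that holds its "fn" and its "kwargs", one argument or row to a line. carry_out: Moves the arm, as the interface text tells. Its arguments: {"type":"object","properties":{"angular":{"type":"array","items":{"type":"array","items":{"type":"number"}}},"xyz":{"type":"array","items":{"type":"array","items":{"type":"number"}}},"jaw":{"type":"array","items":{"type":"number"}},"force":{"type":"number"}},"required":["angular","xyz","jaw"]}

```bash
mkdir -p pics
cat > h.py <<'E'
import numpy as np, cv2
from cell import robot, cams, job, finder
def grab(n):
    c=cams.read_camera(n); return c
def world(c,uv=None):
    """world xyz for every pixel by depth"""
    K=c["intrinsics"];H,W=c["range_z"].shape
    v,u=np.mgrid[:H,:W].astype(float)
    x=(u-K[0,2])/K[0,0];y=(v-K[1,2])/K[1,1]
    a,b=x.copy(),y.copy()
    for _ in range(8):
        s=1+c["k1"]*(a*a+b*b);a=x/s;b=y/s
    z=c["range_z"];P=np.stack([a*z,b*z,z],-1)
    T=np.linalg.inv(c["camera_from_world"])
    return P@T[:3,:3].T+T[:3,3]
E
python3 - <<'E'
from h import *
for n in("scene","top"):
    c=grab(n);cv2.imwrite(f"pics/{n}0.png",c["image"][:,:,::-1]);print(n,np.linalg.inv(c["camera_from_world"]).round(2).tolist(),c["k1"],c["intrinsics"].tolist())
    for k in["toe_dolly","heel_dolly","round_dolly","teardrop_dolly","toe_nest","heel_nest","round_nest","teardrop_nest","jar","hammer"]:
        print(k,[(np.round(d["xy"]).tolist(),round(d["p"],2)) for d in finder.search_frame(k,n)][:3])
print(robot.state())
E
```

```text
scene [[0.79, 0.5, -0.35, 953.25], [0.61, -0.65, 0.44, -547.27], [-0.01, -0.56, -0.83, 993.98], [0.0, 0.0, 0.0, 1.0]] -0.03356452570570045 [[386.1175203404621, 0.0, 322.3346956144797], [0.0, 386.1175203404621, 195.77829406760912], [0.0, 0.0, 1.0]]
toe_dolly [([278.0, 272.0], 0.66)]
heel_dolly [([327.0, 228.0], 0.95)]
round_dolly [([197.0, 276.0], 0.93), ([242.0, 239.0], 0.81), ([212.0, 217.0], 0.73)]
teardrop_dolly [([283.0, 200.0], 0.74), ([244.0, 246.0], 0.42)]
toe_nest [([333.0, 149.0], 0.88), ([279.0, 272.0], 0.68)]
heel_nest [([389.0, 149.0], 0.86)]
round_nest [([370.0, 171.0], 0.64)]
teardrop_nest [([353.0, 129.0], 0.63), ([242.0, 242.0], 0.57)]
jar [([281.0, 231.0], 0.63)]
hammer [([376.0, 252.0], 0.96)]
top [[0.02, -0.99, 0.16, 355.04], [-1.0, -0.02, 0.01, -67.98], [-0.0, -0.16, -0.99, 1166.07], [0.0, 0.0, 0.0, 1.0]] -0.09466255310412443 [[409.8472040596878, 0.0, 324.3895100668529], [0.0, 409.8472040596878, 201.6473856079103], [0.0, 0.0, 1.0]]
toe_dolly [([403.0, 186.0], 0.96)]
heel_dolly [([344.0, 178.0], 0.85)]
round_dolly [([406.0, 235.0], 0.79), ([460.0, 243.0], 0.63)]
te
[... 373 characters left out ...]
,
        6.25503153e+01, -6.04852764e+00]), 'qvel': array([-0.03756663,  0.08234097,  0.0741295 , -0.01706577, -0.01882794,
        0.0263326 ]), 'tau': array([ 1.08098413e-04, -6.18282652e+01, -2.61851996e+01, -8.56599877e-05,
        3.53811347e-04,  2.18911345e-05]), 'position': array([140.5282166 , 609.00697417, 210.83222864]), 'tcp_rot': array([[-9.74385276e-01,  2.24885153e-01,  5.15254584e-05],
       [ 2.24885156e-01,  9.74385273e-01,  7.57100782e-05],
       [-3.31795754e-05,  8.53580962e-05, -9.99999996e-01]]), 'contact_force': array([-0.15655508,  0.35648766,  0.25498058]), 'moment': array([-0.00945782, -0.02294498,  0.00112587]), 'grasp_force': 0.0, 'opening': 85.59324525972269}
```

Run:
```python
import cv2
a=cv2.imread("pics/top0.png")[90:320,150:510]
cv2.imwrite("pics/top0c.png",cv2.resize(a,None,fx=2.2,fy=2.2,interpolation=cv2.INTER_CUBIC))
```

```text
(no output)
```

View pics/top0c.png

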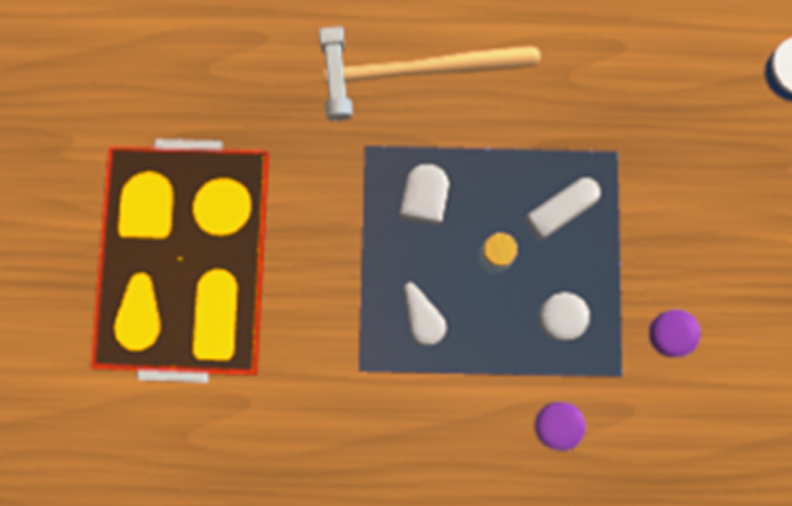

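View pics/scene0.png

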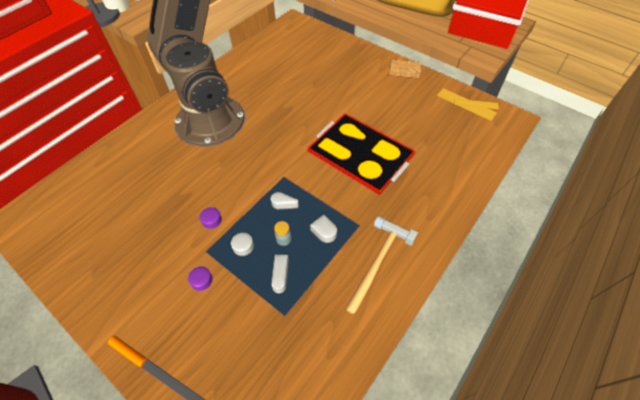

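The top view shows four grey dollies on the mat: toe (406,184), heel (343,178), round (407,233) and teardrop (343,232). The jar is at (377,203). The only things that could be mistaken for the round dolly are the purple discs at (457,241) and (404,284), so the grey disc is the right one. The tray pockets are heel (216,183), round (250,184), teardrop (212,232) and toe (248,233).

```bash
cat >> h.py <<'E'
from scipy.optimize import minimize
def arc(cx,r,a0,a1): t=np.radians(np.linspace(a0,a1,40)); return np.c_[cx+r*np.cos(t),r*np.sin(t)]
def shape(n,g=0):
    if n=="toe": return np.r_[[[-50-g,-18-g]],arc(32,18+g,-90,90),[[-50-g,18+g]]]
    if n=="heel": return np.r_[[[-36-g,-27-g]],arc(9,27+g,-90,90),[[-36-g,27+g]]]
    if n=="round": return arc(0,30+g,0,360)
    return cv2.convexHull(np.r_[arc(-20,22+g,0,360),arc(35,7+g,0,360)].astype(np.float32))[:,0]
def proj(c,P):
    T=c["camera_from_world"];q=P@T[:3,:3].T+T[:3,3];s=q[:,:2]/q[:,2:]
    s=s*(1+c["k1"]*(s**2).sum(1,keepdims=True));K=c["intrinsics"];return s*[K[0,0],K[1,1]]+K[:2,2]
def place(o,p,z):
    a=np.radians(p[2]);R=np.array([[np.cos(a),-np.sin(a)],[np.sin(a),np.cos(a)]])
    return np.c_[o@R.T+p[:2],np.full(len(o),z)]
S=6
def poly(pts,box):
    m=np.zeros(((box[3]-box[1])*S,(box[2]-box[0])*S),np.uint8)
    h=cv2.convexHull(pts.astype(np.float32))[:,0]
    cv2.fillPoly(m,[np.round(((h-box[:2]+.5)*S-.5)*16).astype(np.int32)],1,shift=4);return m
def fit(c,mask,n,p0,pocket):
    ys,xs=np.nonzero(mask);box=np.array([xs.min()-8,ys.min()-8,xs.max()+9,ys.max()+9])
    M=mask[box[1]:box[3],box[0]:box[2]].astype(np.float32)
    def cost(p):
        if pocket:
            o=shape(n,8);m=poly(proj(c,place(o,p,10)),box)&poly(proj(c,place(o,p,18)),box)
        else:
            o=shape(n);i=shape(n,-5) if n!="tear" else o*.88
            m=poly(np.r_[proj(c,place(o,p,3)),proj(c,place(o,p,30)),proj(c,place(i,p,34))],box)
        f=cv2.resize(m.astype(np.float32),None,fx=1/S,fy=1/S,interpolation=cv2.INTER_AREA)
        return np.abs(f-M).sum()/M.sum()
    best=None
    for a in ([p0[2]] if pocket or n=="round" else np.arange(0,360,30)):
        r=minimize(cost,[p0[0],p0[1],a],method="Nelder-Mead",options=dict(initial_simplex=np.array([[p0[0],p0[1],a],[p0[0]+8,p0[1],a],[p0[0],p0[1]+8,a],[p0[0],p0[1],a+15]]),xatol=.05,fatol=1e-4))
        if best is None or r.fun<best.fun: best=r
    return best
def blob(mask,uv):
    n,l=cv2.connectedComponents(mask.astype(np.uint8))
    k=l[int(round(uv[1]))-2:int(round(uv[1]))+3,int(round(uv[0]))-2:int(round(uv[0]))+3];k=k[k>0]
    return l==np.bincount(k).argmax()
E
cat > m.py <<'E'
from h import *
D=dict(toe=(406,184),heel=(343,178),round=(407,233),tear=(343,232))
N=dict(heel=(216,183),round=(250,184),tear=(212,232),toe=(248,233))
c=grab("top");W=world(c);s=grab("scene")
def masks(c):
    h=cv2.cvtColor(c["image"],cv2.COLOR_RGB2HSV).astype(int)
    return (h[...,1]<60)&(h[...,2]>95),(abs(h[...,0]-26)<7)&(h[...,1]>180)&(h[...,2]>150)
for nm,T,pk in(("dolly",D,0),("nest",N,1)):
    for n,uv in T.items():
        p0=W[uv[1],uv[0]];a=0
        for cn,cc in(("top",c),("scene",s)):
            try:
                m=blob(masks(cc)[pk],uv if cn=="top" else proj(cc,p0[None])[0])
                r=fit(cc,m,n,[*p0[:2],a],pk);print(nm,n,cn,m.sum(),p0.round(1),r.x.round(1),round(r.fun,3))
            except Exception as e: print(n,cn,e)
m=blob(masks(c)[0]*0+(abs(W[...,2]-70)<8),(376,204));print("jar",W[m].mean(0))
E
python3 m.py
```

```text
dolly toe top 497 [ 596.6 -291.3   30.7] [ 603.3 -297.4  303.8] 0.085
dolly toe scene 568 [ 596.6 -291.3   30.7] [ 600.4 -297.2  306. ] 0.062
dolly heel top 502 [ 609.4 -112.1   33.5] [ 617.9 -113.4   -8.5] 0.076
dolly heel scene 545 [ 609.4 -112.1   33.5] [ 614.8 -114.2   -8.7] 0.08
dolly round top 425 [ 457.2 -292.2   33.1] [ 458.1 -295.    13.5] 0.072
dolly round scene 455 [ 457.2 -292.2   33.1] [ 456.6 -294.4    9.8] 0.082
dolly tear top 376 [ 456.8 -114.4   30. ] [ 458.2 -111.2   26.2] 0.085
dolly tear scene 409 [ 456.8 -114.4   30. ] [ 458.3 -111.6   29.5] 0.106
nest heel top 668 [593.  255.6   7.6] [593.5 253.4  -0.8] 0.066
nest heel scene 370 [593.  255.6   7.6] [592.8 253.5   4.2] 0.084
nest round top 559 [590.8 154.7  13. ] [591.8 153.5   4. ] 0.076
nest round scene 337 [590.8 154.7  13. ] [592.  152.    1.7] 0.081
nest tear top 560 [450.1 257.7   8.8] [4.518e+02 2.552e+02 2.000e-01] 0.089
nest tear scene 251 [450.1 257.7   8.8] [ 4.517e+02  2.539e+02 -3.000e-01] 0.109
nest toe top 753 [450.  154.7   5.5] [ 4.524e+02  1.549e+02 -3.000e-01] 0.081
nest toe scene 368 [450.  154.7   5.5] [ 4.511e+02  1.531e+02 -3.000e-01] 0.082
jar [ 533.70629235 -203.83133403   71.5861505 ]
```

Call:
{"fn": "carry_out", "kwargs": {
  "angular": [
    [0,0,10.5],
    [0,0,10.5],
    [0,0,10.5],
    [0,0,10.5],
    [0,0,0],
    [0,0,0],
    [0,0,0],
    [0,0,0],
    [0,0,0],
    [0,0,0],
    [0,0,0],
    [0,0,0]
  ],
  "xyz": [
    [0,0,0],
    [0,0,0],
    [0,0,0],
    [0,0,0],
    [-55,16,0],
    [-55,16,0],
    [-55,16,0],
    [-55,16,0],
    [-55,16,0],
    [-55,16,0],
    [-55,16,0],
    [-55,16,0]
  ],
  "jaw": [85,85,85,85,85,85,85,85,85,85,85,85],
  "force": 60
}}

```text
time: 2.7
position: [499.2, 320.7, 211.0]
tcp_rot: [[-0.574, 0.819, 0.0], [0.819, 0.574, 0.0], [0.0, 0.0, -1.0]]
contact_force: [0.3, 0.6, 0.6]
opening: 85.1
grasp_force: 0.0
```

```bash
cat > g.py <<'E'
import sys
from cell import robot
import numpy as np
def go(x,y,z,a):
    s=robot.state();R=s["tcp_rot"];p=s["position"];al=np.degrees(np.arctan2(R[1,0],R[0,0]))
    t=np.radians(a);X=np.array([np.cos(t),np.sin(t)]);Y=np.array([np.sin(t),-np.cos(t)]);d=np.array([x,y])-p[:2]
    print("t",round(s["time"],2),"p",p.round(1),"al",round(al,1),"R2",R[:2,2].round(4),"rz",round((al-a+180)%360-180,1),"shift",(d@X).round(1),(d@Y).round(1),round(p[2]-z,1),"open",round(s["opening"],1),"F",s["contact_force"].round(1),"grip",round(s["grasp_force"],1))
go(*map(float,sys.argv[1:5]))
E
python3 g.py 602 -297.3 100 125
```

```text
t 2.7 p [499.2 320.7 211. ] al 125.0 R2 [0.0004 0.0003] rz 0.0 shift -565.2 -270.2 111.0 open 85.1 F [0.3 0.6 0.6] grip 0.0
```

Call:
{"fn": "carry_out", "kwargs": {
  "angular": [
    [0,0,0],
    [0,0,0],
    [0,0,0],
    [0,0,0],
    [0,0,0],
    [0,0,0],
    [0,0,0],
    [0,0,0],
    [0,0,0],
    [0,0,0],
    [0,0,0],
    [0,0,0]
  ],
  "xyz": [
    [-51,-24.5,10],
    [-51,-24.5,10],
    [-51,-24.5,10],
    [-51,-24.5,10],
    [-51,-24.5,10],
    [-51,-24.5,10],
    [-51,-24.5,10],
    [-51,-24.5,10],
    [-51,-24.5,10],
    [-51,-24.5,10],
    [-51,-24.5,10],
    [0,0,0]
  ],
  "jaw": [75,75,75,75,75,75,75,75,75,75,75,75]
}}

```text
time: 4.2
position: [598.5, -295.6, 99.4]
tcp_rot: [[-0.57, 0.821, -0.0], [0.821, 0.57, 0.0], [0.0, -0.0, -1.0]]
contact_force: [0.3, 0.6, 0.1]
opening: 75.3
grasp_force: 0.0
```

```bash
python3 g.py 602 -297.3 11 125
python3 - <<'E'
from h import *
c=grab("scene")
u,v=proj(c,np.array([[602,-297,30.]]))[0].astype(int)
a=c["image"][v-60:v+60,u-80:u+80,::-1];cv2.imwrite("pics/c1.png",cv2.resize(a,None,fx=5,fy=5,interpolation=cv2.INTER_CUBIC))
E
```

```text
t 4.2 p [ 598.5 -295.6   99.4] al 124.8 R2 [-0.0005  0.0002] rz -0.2 shift -3.4 1.9 88.4 open 75.3 F [0.3 0.6 0.1] grip 0.0
```

View pics/c1.png

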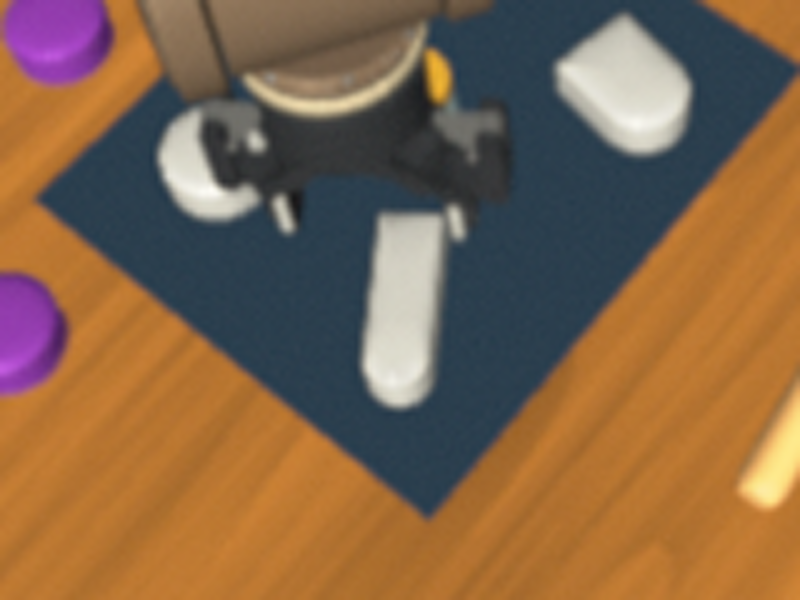

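The crop shows the grey toe dolly at crop centre (405,310), with the open fingers above it on either side, the round dolly at left, and the jar behind the gripper. It is the right part, so I'm descending.

Call:
{"fn": "carry_out", "kwargs": {
  "angular": [
    [0,0,0],
    [0,0,0],
    [0,0,0],
    [0,0,0],
    [0,0,0],
    [0,0,0],
    [0,0,0],
    [0,0,0],
    [0,0,0],
    [0,0,0],
    [0,0,0],
    [0,0,0]
  ],
  "xyz": [
    [-3,2,20],
    [0,0,20],
    [0,0,20],
    [0,0,15],
    [0,0,9],
    [0,0,4],
    [0,0,0],
    [0,0,0],
    [0,0,0],
    [0,0,0],
    [0,0,0],
    [0,0,0]
  ],
  "jaw": [75,75,75,75,75,75,75,60,45,30,30,30],
  "force": 60
}}

```text
time: 5.75
position: [602.2, -293.3, 12.8]
tcp_rot: [[-0.574, 0.819, 0.0], [0.819, 0.574, 0.0], [0.0, 0.0, -1.0]]
contact_force: [0.4, 0.0, 1.3]
opening: 30.2
grasp_force: 0.0
```

```bash
python3 g.py 602 -297.3 11 125
```

```text
t 5.75 p [ 602.2 -293.3   12.8] al 125.0 R2 [0.     0.0001] rz 0.0 shift -3.1 -2.4 1.8 open 30.2 F [0.4 0.  1.3] grip 0.0
```

Run:
```python
from h import *
for n in("scene","top"):
    c=grab(n)
    u,v=proj(c,np.array([[602,-297,30.]]))[0].astype(int)
    a=c["image"][v-40:v+40,u-50:u+50,::-1];cv2.imwrite(f"pics/c2{n}.png",cv2.resize(a,None,fx=4,fy=4,interpolation=cv2.INTER_CUBIC))
cv2.imwrite("pics/c2.png",np.hstack([cv2.imread("pics/c2scene.png"),cv2.imread("pics/c2top.png")]))
```

```text
(no output)
```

View pics/c2.png

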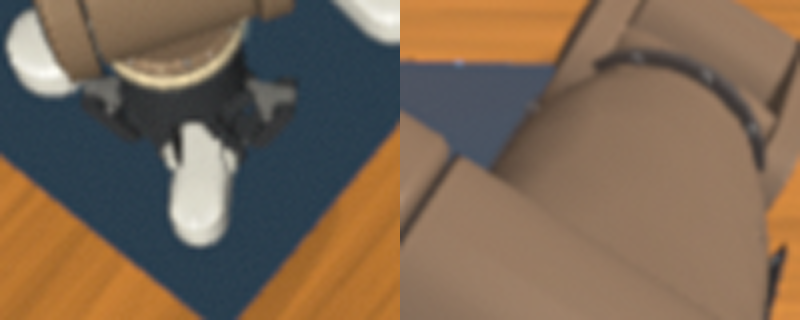

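The scene half (left) shows the fingers on both flanks at mid-dolly, around (200,155). I'll close fully and check the reading.

Call:
{"fn": "carry_out", "kwargs": {
  "angular": [
    [0,0,0],
    [0,0,0],
    [0,0,0]
  ],
  "xyz": [
    [0,0,0],
    [0,0,0],
    [0,0,0]
  ],
  "jaw": [20,20,20],
  "force": 60
}}

```text
time: 6.22
position: [602.2, -293.4, 12.8]
tcp_rot: [[-0.574, 0.819, -0.0], [0.819, 0.574, 0.0], [0.0, 0.0, -1.0]]
contact_force: [0.0, -0.7, -0.5]
opening: 20.3
grasp_force: 0.1
```

Run:
```python
from h import *
c=grab("scene")
im=cv2.resize(c["image"][:,:,::-1],None,fx=10,fy=10,interpolation=cv2.INTER_CUBIC)
P=robot.state()["position"]
q=proj(c,np.array([P,P+[0,0,19],[602,-297.3,3],[602,-297.3,35]]))*10+4.5
for a,col in zip(q.astype(int),[(0,0,255),(0,255,0),(255,0,0),(255,255,0)]): cv2.circle(im,tuple(map(int,a)),5,col,-1)
o=proj(c,place(shape("toe"),(602,-297.3,305),30))*10+4.5
cv2.polylines(im,[o.astype(np.int32)],True,(255,0,255),1)
u,v=q[0].astype(int);cv2.imwrite("pics/c3.png",im[v-350:v+250,u-400:u+400])
print(q/10)
```

```text
[[281.19441996 274.15238515]
 [280.49634802 271.32984478]
 [280.52499082 276.59631274]
 [279.32694268 271.88629515]]
```

View pics/c3.png

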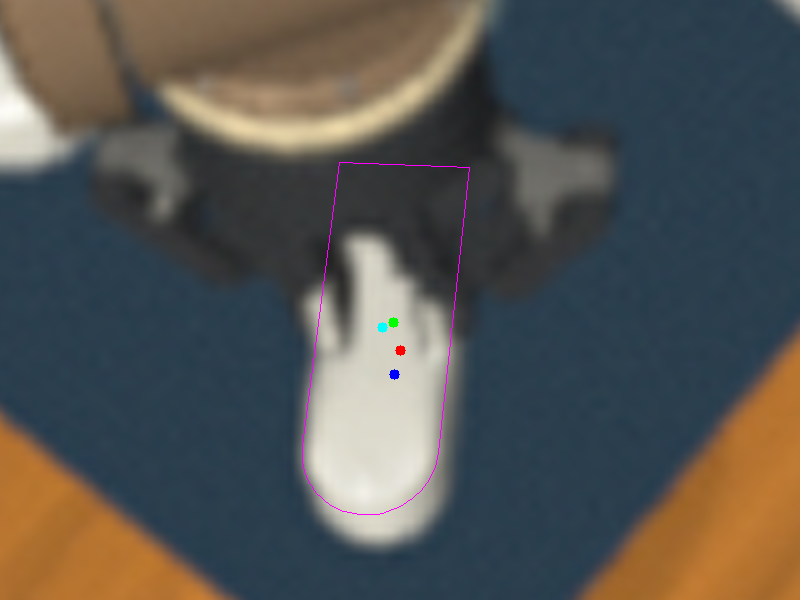

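The picture shows the pads (crop 325,320 and 435,330) overlapping the dolly's top, so they closed above it. I'll check their true height from the depth image.

Run:
```python
from h import *
c=grab("scene");W=world(c)
for v in range(262,296,2):
    print(v,[f"{W[v,u,0]:.0f},{W[v,u,1]:.0f},{W[v,u,2]:.0f}" for u in range(270,291,2)])
r=fit(c,blob((cv2.cvtColor(c["image"],cv2.COLOR_RGB2HSV)[...,1]<60)&(c["image"].max(2)>95),(280,284)),"toe",[602,-297,305],0) if 0 else 0
s=robot.state();print(s["joint_positions"],s["position"],s["tau"])
```

```text
262 ['618,-327,167', '623,-324,169', '627,-322,170', '630,-318,168', '633,-315,165', '623,-303,132', '629,-300,135', '627,-293,120', '622,-283,96', '622,-277,87', '627,-275,89']
264 ['600,-316,112', '603,-313,111', '593,-300,74', '581,-286,34', '586,-282,34', '620,-301,114', '624,-299,115', '629,-296,118', '625,-287,94', '626,-282,88', '631,-279,89']
266 ['597,-316,96', '603,-314,100', '595,-303,71', '589,-293,45', '589,-286,33', '595,-284,37', '623,-299,102', '627,-296,103', '628,-291,94', '627,-283,79', '634,-283,89']
268 ['594,-316,79', '597,-312,77', '598,-306,68', '590,-295,38', '595,-292,39', '598,-288,36', '615,-295,71', '623,-294,81', '627,-291,82', '621,-280,54', '635,-285,80']
270 ['586,-312,49', '594,-312,60', '599,-309,61', '593,-299,35', '598,-296,36', '603,-293,37', '607,-290,39', '621,-294,66', '622,-289,58', '623,-283,48', '611,-267,1']
272 ['573,-306,6', '578,-303,6', '599,-310,51', '599,-305,40', '601,-300,35', '606,-297,37', '610,-294,37', '619,-294,50', '621,-289,43', '612,-275,4', '616,-272,4']
274 ['576,-310,3', '581,-307,6', '596,-310,33', '601,-308,36', '606,-
[... 1288 characters left out ...]
0,2', '618,-339,12', '627,-338,25', '629,-334,20', '635,-332,24', '637,-327,17', '637,-321,7', '642,-318,6', '644,-313,1', '650,-312,7']
292 ['611,-348,4', '614,-344,1', '619,-341,2', '626,-339,10', '630,-336,11', '634,-333,10', '636,-328,4', '640,-325,3', '644,-321,2', '648,-318,1', '653,-315,5']
294 ['615,-352,5', '618,-348,3', '622,-345,-0', '628,-343,8', '632,-339,5', '636,-336,5', '639,-332,3', '644,-329,5', '648,-325,2', '652,-322,2', '656,-319,2']
[-3.16209636e+01  4.46427367e+01  9.13933366e+01  7.34705903e-03
  4.39660167e+01 -6.66332315e+01] [ 602.21520241 -293.37060446   12.76084022] [-9.73945018e-03 -7.22349000e+01 -1.91917527e+01 -3.59051417e-03
  2.15248636e-02  9.15951432e-05]
```

Call:
{"fn": "carry_out", "kwargs": {
  "angular": [
    [0,0,0],
    [0,0,0],
    [0,0,0],
    [0,0,0],
    [0,0,0],
    [0,0,0],
    [0,0,0]
  ],
  "xyz": [
    [0,0,-5],
    [0,0,-15],
    [0,0,-20],
    [0,0,-20],
    [0,0,0],
    [0,0,0],
    [0,0,0]
  ],
  "jaw": [20,20,20,20,36,36,36]
}}

```text
time: 7.2
position: [601.9, -293.2, 72.0]
tcp_rot: [[-0.574, 0.819, -0.001], [0.819, 0.574, 0.001], [0.001, -0.0, -1.0]]
contact_force: [0.7, -0.7, -0.0]
opening: 36.1
grasp_force: 0.0
```

Run:
```python
from h import *
c=grab("scene");W=world(c);s=robot.state();p=s["position"];R=s["tcp_rot"];print(p,s["opening"],s["contact_force"])
q=(W-p)@R  # tool coords
m=(abs(q[...,0])<20)&(abs(q[...,1])<45)&(q[...,2]<25)&(q[...,2]>-60)&(W[...,2]>40)
L=q[m];L=L[np.argsort(-L[:,2])];print(L[:40].round(0).tolist())
h=cv2.cvtColor(c["image"],cv2.COLOR_RGB2HSV);v,u=np.mgrid[:400,:640]
mk=(h[...,1]<60)&(h[...,2]>95)&(W[...,2]>20)&(W[...,2]<42)
x=W[mk&(np.hypot(W[...,0]-602,W[...,1]+297)<70)];print("dolly pts",len(x),x.mean(0),x.min(0),x.max(0))
im=cv2.resize(c["image"][220:310,220:340,::-1],None,fx=6.6,fy=6.6,interpolation=cv2.INTER_CUBIC);cv2.imwrite("pics/c4.png",im)
```

```text
[ 601.91864474 -293.18748494   72.0082704 ] 36.07052132118336 [0.53465891 0.01674531 0.01893655]
[[-7.0, -18.0, -23.0], [-5.0, -18.0, -24.0], [-3.0, -18.0, -27.0], [-10.0, 21.0, -27.0], [-10.0, 23.0, -28.0], [-2.0, -18.0, -30.0], [3.0, -19.0, -30.0], [-11.0, -25.0, -30.0], [-12.0, 18.0, -31.0], [0.0, -18.0, -31.0], [-6.0, -30.0, -31.0], [-11.0, -19.0, -32.0], [-6.0, 31.0, -32.0], [-12.0, -22.0, -33.0], [-7.0, -27.0, -33.0], [-10.0, 19.0, -34.0], [-7.0, 28.0, -34.0], [4.0, -18.0, -34.0], [-7.0, 26.0, -34.0], [-11.0, 24.0, -36.0], [6.0, -18.0, -36.0], [-11.0, -21.0, -36.0], [9.0, -19.0, -37.0], [-6.0, 31.0, -37.0], [-11.0, -24.0, -37.0], [-12.0, 22.0, -38.0], [-7.0, -32.0, -38.0], [-9.0, 24.0, -38.0], [-7.0, -29.0, -38.0], [-11.0, -18.0, -38.0], [10.0, -19.0, -39.0], [-7.0, 29.0, -39.0], [-7.0, 26.0, -39.0], [-10.0, 19.0, -39.0], [-9.0, -18.0, -40.0], [-5.0, 31.0, -40.0], [-11.0, 22.0, -41.0], [-8.0, 24.0, -42.0], [-11.0, -23.0, -42.0], [-5.0, -19.0, -43.0]]
dolly pts 427 [ 604.84550962 -301.20615576   33.86261787] [ 559.9647076  -339.55808428   20.8216207 ] [ 638.06930444 -260.64366931   40.32865517]
```

View pics/c4.png

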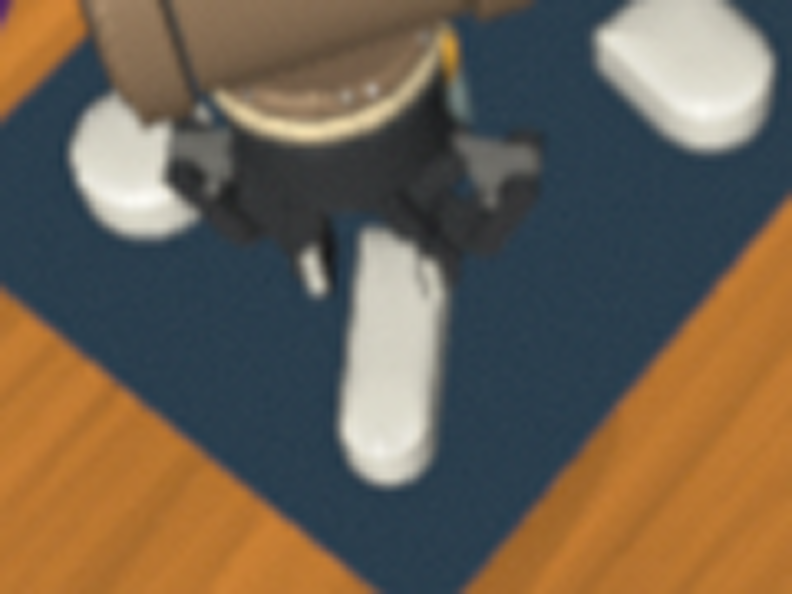

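The depth image puts the fingertips about 23 mm behind the reported TCP (tips at z≈95 when it reads 72). That explains closing above the dolly, which has not moved: crop (395,330). I'll go lower in guarded steps.

Call:
{"fn": "carry_out", "kwargs": {
  "angular": [
    [0,0,0],
    [0,0,0],
    [0,0,0],
    [0,0,0],
    [0,0,0],
    [0,0,0]
  ],
  "xyz": [
    [-3,-2.5,0],
    [0,0,0],
    [0,0,25],
    [0,0,25],
    [0,0,15],
    [0,0,5]
  ],
  "jaw": [70,70,70,70,70,70]
}}

```text
time: 8.0
position: [601.7, -297.2, 2.0]
tcp_rot: [[-0.574, 0.819, -0.001], [0.819, 0.574, 0.001], [0.001, -0.0, -1.0]]
contact_force: [0.3, 0.3, -0.5]
opening: 70.3
grasp_force: 0.0
```

Run:
```python
from h import *
c=grab("scene");W=world(c);s=robot.state();p=s["position"];R=s["tcp_rot"];print(p,s["opening"],s["contact_force"])
q=(W-p)@R
m=(abs(q[...,0])<16)&(abs(q[...,1])<60)&(abs(q[...,1])>28)&(q[...,2]>-70)&(W[...,2]>12)
L=q[m];L=L[np.argsort(-L[:,2])];print(L[:30].round(0).tolist())
```

```text
[ 601.71510634 -297.15665076    1.9636235 ] 70.09116713337792 [ 0.45031947 -0.36800432 -0.60520502]
[[4.0, -36.0, -29.0], [6.0, -36.0, -31.0], [8.0, -35.0, -34.0], [-9.0, 41.0, -35.0], [-7.0, 41.0, -36.0], [-7.0, 44.0, -37.0], [-11.0, -35.0, -37.0], [-5.0, -36.0, -37.0], [-11.0, -40.0, -37.0], [-11.0, -38.0, -37.0], [-9.0, -35.0, -38.0], [-11.0, 39.0, -39.0], [-7.0, -49.0, -39.0], [-7.0, -46.0, -40.0], [-11.0, 37.0, -40.0], [-4.0, -36.0, -40.0], [-8.0, 47.0, -40.0], [-10.0, 37.0, -43.0], [-11.0, -40.0, -43.0], [-7.0, 42.0, -43.0], [-3.0, -35.0, -44.0], [-7.0, 45.0, -44.0], [-1.0, -35.0, -46.0], [-12.0, -36.0, -46.0], [-8.0, 47.0, -47.0], [-11.0, 40.0, -47.0], [-7.0, -48.0, -47.0], [-7.0, -45.0, -47.0], [-6.0, 47.0, -47.0], [-10.0, -36.0, -48.0]]
```

Call:
{"fn": "carry_out", "kwargs": {
  "angular": [
    [0,0,0],
    [0,0,0],
    [0,0,0],
    [0,0,0],
    [0,0,0],
    [0,0,0],
    [0,0,0],
    [0,0,0]
  ],
  "xyz": [
    [0,0,5],
    [0,0,4],
    [0,0,3],
    [0,0,0],
    [0,0,0],
    [0,0,0],
    [0,0,0],
    [0,0,0]
  ],
  "jaw": [70,70,70,60,45,25,25,25],
  "force": 60
}}

```text
time: 9.05
position: [602.1, -297.3, -8.8]
tcp_rot: [[-0.574, 0.819, 0.001], [0.819, 0.574, -0.0], [-0.001, 0.0, -1.0]]
contact_force: [-0.6, 0.2, 4.7]
opening: 34.7
grasp_force: 62.5
```

Call:
{"fn": "carry_out", "kwargs": {
  "angular": [
    [0,0,0],
    [0,0,0],
    [0,0,0],
    [0,0,0],
    [0,0,0],
    [0,0,-9],
    [0,0,-9],
    [0,0,-9],
    [0,0,-9],
    [0,0,-9],
    [0,0,-9.5],
    [0,0,0]
  ],
  "xyz": [
    [0,0,-5],
    [0,0,-15],
    [0,0,-30],
    [0,0,-30],
    [0,0,-30],
    [0,0,0],
    [0,0,0],
    [0,0,0],
    [0,0,0],
    [0,0,0],
    [0,0,0],
    [0,0,0]
  ],
  "jaw": [25,25,25,25,25,25,25,25,25,25,25,25]
}}

```text
time: 10.55
position: [601.7, -297.2, 101.1]
tcp_rot: [[-1.0, 0.01, -0.0], [0.01, 1.0, 0.0], [0.0, 0.0, -1.0]]
contact_force: [-0.0, -0.2, -7.1]
opening: 34.9
grasp_force: 61.1
```

```bash
python3 g.py 452 154.1 40 179.5
```

```text
t 10.55 p [ 601.7 -297.2  101.1] al 179.4 R2 [-0.0003  0.0003] rz -0.1 shift 153.6 449.9 61.1 open 34.9 F [-0.  -0.2 -7.1] grip 61.1
```

Call:
{"fn": "carry_out", "kwargs": {
  "angular": [
    [0,0,0],
    [0,0,0],
    [0,0,0],
    [0,0,0],
    [0,0,0],
    [0,0,0],
    [0,0,0],
    [0,0,0],
    [0,0,0],
    [0,0,0],
    [0,0,0],
    [0,0,0]
  ],
  "xyz": [
    [14,41,0],
    [14,41,0],
    [14,41,0],
    [14,41,0],
    [14,41,0],
    [14,41,0],
    [14,41,0],
    [14,41,0],
    [14,41,0],
    [14,41,0],
    [13.5,40,30],
    [0,0,30]
  ],
  "jaw": [25,25,25,25,25,25,25,25,25,25,25,25]
}}

```text
time: 12.05
position: [451.8, 156.3, 40.9]
tcp_rot: [[-1.0, 0.01, 0.002], [0.01, 1.0, 0.001], [-0.002, 0.001, -1.0]]
contact_force: [0.9, -0.9, -6.8]
opening: 35.1
grasp_force: 62.3
```

```bash
python3 g.py 452 154.1 -3 179.5
python3 - <<'E'
from h import *
c=grab("scene")
im=cv2.resize(c["image"][90:210,250:410,::-1],None,fx=5,fy=5,interpolation=cv2.INTER_CUBIC)
p=robot.state()["position"]
for z,col in((p[2]+13,(255,0,255)),(p[2]+40,(255,0,0))):
    o=(proj(c,place(shape("toe"),(p[0],p[1],-.5),z))-[250,90])*5+2
    cv2.polylines(im,[o.astype(np.int32)],True,col,1)
for n,q in dict(toe=(452,154.1),heel=(592.7,253),round=(591.9,152.9),tear=(451.8,254.2)).items():
    o=(proj(c,place(shape(n,8),(*q,-.5),10))-[250,90])*5+2
    cv2.polylines(im,[o.astype(np.int32)],True,(0,0,255),1)
cv2.imwrite("pics/c5.png",im)
E
```

```text
t 12.05 p [451.8 156.3  40.9] al 179.4 R2 [0.0018 0.0006] rz -0.1 shift -0.2 -2.2 43.9 open 35.1 F [ 0.9 -0.9 -6.8] grip 62.3
```

View pics/c5.png

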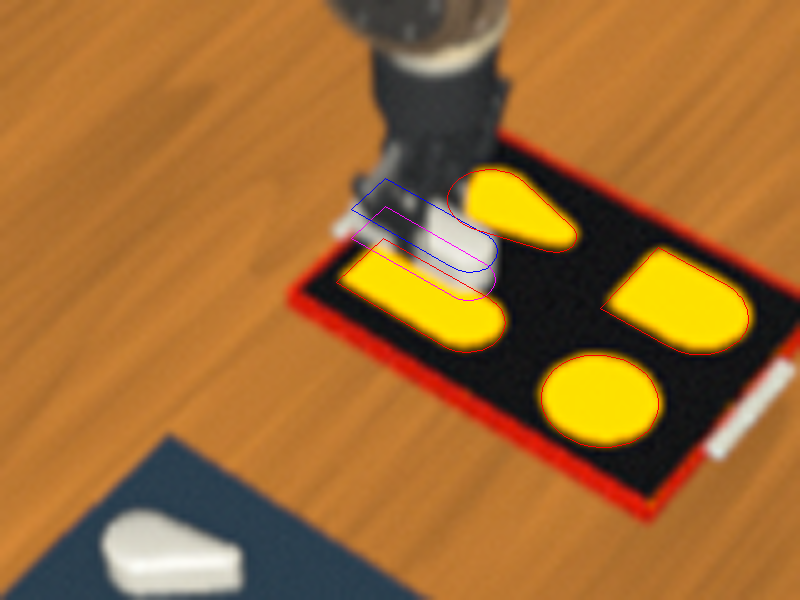

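The held dolly matches its predicted outline (crop 420,250), above the toe pocket at (425,300). The pocket outlines match too. Lowering.

Call:
{"fn": "carry_out", "kwargs": {
  "angular": [
    [0,0,0],
    [0,0,0],
    [0,0,0],
    [0,0,0],
    [0,0,0],
    [0,0,0]
  ],
  "xyz": [
    [0,-1.5,0],
    [0,0,15],
    [0,0,12],
    [0,0,8],
    [0,0,4],
    [0,0,0]
  ],
  "jaw": [25,25,25,25,25,25]
}}

```text
time: 12.85
position: [452.2, 152.5, 1.6]
tcp_rot: [[-1.0, 0.009, -0.0], [0.009, 1.0, 0.0], [0.0, 0.0, -1.0]]
contact_force: [-0.0, -0.0, -7.0]
opening: 34.8
grasp_force: 62.9
```

```bash
python3 g.py 452 154.1 -1.8 179.5
```

```text
t 12.85 p [452.2 152.5   1.6] al 179.5 R2 [-0.0004  0.    ] rz -0.0 shift 0.2 1.6 3.4 open 34.8 F [-0. -0. -7.] grip 62.9
```

Call:
{"fn": "carry_out", "kwargs": {
  "angular": [
    [0,0,0],
    [0,0,0],
    [0,0,0]
  ],
  "xyz": [
    [0,1,1.5],
    [0,0,1.2],
    [0,0,0]
  ],
  "jaw": [25,25,25]
}}

```text
time: 13.22
position: [452.3, 153.6, -0.9]
tcp_rot: [[-1.0, 0.009, 0.0], [0.009, 1.0, 0.0], [-0.0, 0.0, -1.0]]
contact_force: [0.2, 0.1, -6.8]
opening: 34.5
grasp_force: 62.9
```

Call:
{"fn": "carry_out", "kwargs": {
  "angular": [
    [0,0,0],
    [0,0,0],
    [0,0,0]
  ],
  "xyz": [
    [0,0,0.7],
    [0,0,0.7],
    [0,0,0]
  ],
  "jaw": [25,25,25]
}}

```text
time: 13.6
position: [452.3, 153.6, -1.8]
tcp_rot: [[-1.0, 0.009, 0.001], [0.009, 1.0, 0.0], [-0.001, 0.0, -1.0]]
contact_force: [-2.3, -1.3, 5.3]
opening: 34.7
grasp_force: 64.2
```

Call:
{"fn": "carry_out", "kwargs": {
  "angular": [
    [0,0,0],
    [0,0,0],
    [0,0,0],
    [0,0,0],
    [0,0,0],
    [0,0,0],
    [0,0,8],
    [0,0,0]
  ],
  "xyz": [
    [0,0,0],
    [0,0,0],
    [0,0,0],
    [0,0,-10],
    [0,0,-30],
    [0,0,-30],
    [0,0,-30],
    [0,0,0]
  ],
  "jaw": [45,55,55,55,55,55,80,80]
}}

```text
time: 14.6
position: [453.2, 153.8, 99.9]
tcp_rot: [[-0.989, 0.148, 0.004], [0.148, 0.989, 0.001], [-0.004, 0.002, -1.0]]
contact_force: [-0.8, 0.2, -1.4]
opening: 79.9
grasp_force: 0.0
```

```bash
python3 g.py 616.3 -113.8 40 171.4
```

```text
t 14.6 p [453.2 153.8  99.9] al 171.5 R2 [0.0043 0.0009] rz 0.1 shift -201.3 -240.2 59.9 open 79.9 F [-0.8  0.2 -1.4] grip 0.0
```

Call:
{"fn": "carry_out", "kwargs": {
  "angular": [
    [0,0,0],
    [0,0,0],
    [0,0,0],
    [0,0,0],
    [0,0,0],
    [0,0,0],
    [0,0,0],
    [0,0,0],
    [0,0,0],
    [0,0,0],
    [0,0,0],
    [0,0,0]
  ],
  "xyz": [
    [-25,-30,0],
    [-25,-30,0],
    [-25,-30,0],
    [-25,-30,0],
    [-25,-30,0],
    [-25,-30,0],
    [-25,-30,0],
    [-25,-30,0],
    [0,0,30],
    [0,0,30],
    [0,0,0],
    [0,0,0]
  ],
  "jaw": [80,80,80,80,80,80,80,80,80,80,80,80]
}}

```text
time: 16.1
position: [614.9, -113.3, 38.3]
tcp_rot: [[-0.989, 0.147, 0.0], [0.147, 0.989, -0.0], [-0.0, 0.0, -1.0]]
contact_force: [0.3, 0.6, 0.9]
opening: 79.9
grasp_force: 0.0
```

```bash
python3 g.py 616.3 -113.8 -13 171.4
```

```text
t 16.1 p [ 614.9 -113.3   38.3] al 171.6 R2 [ 0.0004 -0.    ] rz 0.2 shift -1.5 -0.3 51.3 open 79.9 F [0.3 0.6 0.9] grip 0.0
```

Call:
{"fn": "carry_out", "kwargs": {
  "angular": [
    [0,0,0],
    [0,0,0],
    [0,0,0],
    [0,0,0],
    [0,0,0],
    [0,0,0],
    [0,0,0],
    [0,0,0],
    [0,0,0],
    [0,0,0]
  ],
  "xyz": [
    [-1.5,0,15],
    [0,0,14],
    [0,0,12],
    [0,0,8],
    [0,0,2],
    [0,0,0],
    [0,0,0],
    [0,0,0],
    [0,0,0],
    [0,0,0]
  ],
  "jaw": [80,80,80,80,80,80,65,45,45,45],
  "force": 60
}}

```text
time: 17.35
position: [616.4, -113.6, -12.6]
tcp_rot: [[-0.989, 0.148, 0.001], [0.148, 0.989, -0.0], [-0.001, 0.0, -1.0]]
contact_force: [-0.7, 1.6, 5.5]
opening: 53.3
grasp_force: 63.8
```

```bash
python3 g.py 592.7 253 40 179.5
```

```text
t 17.35 p [ 616.4 -113.6  -12.6] al 171.5 R2 [ 0.001  -0.0001] rz -8.0 shift 26.9 366.4 -52.6 open 53.3 F [-0.7  1.6  5.5] grip 63.8
```

Call:
{"fn": "carry_out", "kwargs": {
  "angular": [
    [0,0,0],
    [0,0,0],
    [0,0,-4],
    [0,0,-4],
    [0,0,0],
    [0,0,0],
    [0,0,0],
    [0,0,0],
    [0,0,0],
    [0,0,0],
    [0,0,0],
    [0,0,0]
  ],
  "xyz": [
    [0,0,-5],
    [0,0,-20],
    [0,0,-40],
    [0,0,-35],
    [3.4,45.5,0],
    [3.4,45.5,0],
    [3.4,45.5,0],
    [3.4,45.5,0],
    [3.4,45.5,0],
    [3.4,45.5,0],
    [3.4,45.5,0],
    [3.4,45.5,0]
  ],
  "jaw": [45,45,45,45,45,45,45,45,45,45,45,45]
}}

```text
time: 18.85
position: [591.6, 252.1, 87.7]
tcp_rot: [[-1.0, 0.009, 0.0], [0.009, 1.0, 0.0], [-0.0, 0.0, -1.0]]
contact_force: [0.3, -0.2, -8.5]
opening: 52.9
grasp_force: 65.8
```

Call:
{"fn": "carry_out", "kwargs": {
  "angular": [
    [0,0,0],
    [0,0,0],
    [0,0,0],
    [0,0,0]
  ],
  "xyz": [
    [0,0,25],
    [0,0,25],
    [0,0,0],
    [0,0,0]
  ],
  "jaw": [45,45,45,45]
}}

```text
time: 19.35
position: [592.6, 250.6, 38.0]
tcp_rot: [[-1.0, 0.009, 0.001], [0.009, 1.0, 0.0], [-0.001, 0.0, -1.0]]
contact_force: [0.9, -0.5, -7.8]
opening: 53.0
grasp_force: 66.2
```

```bash
python3 g.py 592.7 253 -5.6 179.5
```

```text
t 19.35 p [592.6 250.6  38. ] al 179.5 R2 [0.0012 0.0004] rz -0.0 shift -0.1 2.4 43.6 open 53.0 F [ 0.9 -0.5 -7.8] grip 66.2
```

Call:
{"fn": "carry_out", "kwargs": {
  "angular": [
    [0,0,0],
    [0,0,0],
    [0,0,0],
    [0,0,0],
    [0,0,0],
    [0,0,0],
    [0,0,0]
  ],
  "xyz": [
    [0,2.4,0],
    [0,0,15],
    [0,0,13],
    [0,0,8],
    [0,0,4],
    [0,0,2],
    [0,0,0]
  ],
  "jaw": [45,45,45,45,45,45,45]
}}

```text
time: 20.23
position: [592.2, 253.1, -5.1]
tcp_rot: [[-1.0, 0.009, 0.0], [0.009, 1.0, 0.0], [-0.0, 0.0, -1.0]]
contact_force: [-0.1, 0.3, -7.3]
opening: 53.0
grasp_force: 66.4
```

Call:
{"fn": "carry_out", "kwargs": {
  "angular": [
    [0,0,0],
    [0,0,0],
    [0,0,0]
  ],
  "xyz": [
    [0,0,0.8],
    [0,0,0.8],
    [0,0,0]
  ],
  "jaw": [45,45,45]
}}

```text
time: 20.6
position: [592.3, 253.1, -5.5]
tcp_rot: [[-1.0, 0.009, 0.001], [0.009, 1.0, 0.0], [-0.001, 0.0, -1.0]]
contact_force: [-3.5, -1.7, 6.1]
opening: 53.2
grasp_force: 68.1
```

Call:
{"fn": "carry_out", "kwargs": {
  "angular": [
    [0,0,0],
    [0,0,0],
    [0,0,0],
    [0,0,0],
    [0,0,0],
    [0,0,0],
    [0,0,0]
  ],
  "xyz": [
    [0,0,0],
    [0,0,0],
    [0,0,0],
    [0,0,-10],
    [0,0,-30],
    [0,0,-30],
    [0,0,-30]
  ],
  "jaw": [60,70,70,70,70,80,85]
}}

```text
time: 21.48
position: [592.1, 253.1, 94.8]
tcp_rot: [[-1.0, 0.009, 0.001], [0.009, 1.0, 0.0], [-0.001, 0.0, -1.0]]
contact_force: [0.1, -0.4, -0.1]
opening: 85.0
grasp_force: 0.0
```

Call:
{"fn": "carry_out", "kwargs": {
  "angular": [
    [0,0,0],
    [0,0,0],
    [0,0,0],
    [0,0,0],
    [0,0,0],
    [0,0,0],
    [0,0,0],
    [0,0,0],
    [0,0,0],
    [0,0,0],
    [0,0,0],
    [0,0,0]
  ],
  "xyz": [
    [11.8,-50,0],
    [11.8,-50,0],
    [11.8,-50,0],
    [11.8,-50,0],
    [11.8,-50,0],
    [11.8,-50,0],
    [11.8,-50,0],
    [11.8,-50,0],
    [11.8,-50,0],
    [11.8,-50,0],
    [11.8,-50,0],
    [0,0,0]
  ],
  "jaw": [85,85,85,85,85,85,85,85,85,85,85,85]
}}

```text
time: 22.98
position: [456.9, -298.9, 93.6]
tcp_rot: [[-1.0, 0.013, 0.001], [0.013, 1.0, -0.001], [-0.001, -0.001, -1.0]]
contact_force: [-0.7, 0.9, -0.4]
opening: 85.0
grasp_force: 0.0
```

```bash
python3 g.py 457.3 -294.7 -14 179.5
```

```text
t 22.98 p [ 456.9 -298.9   93.6] al 179.3 R2 [ 0.0012 -0.0011] rz -0.2 shift -0.4 4.2 107.6 open 85.0 F [-0.7  0.9 -0.4] grip 0.0
```

Call:
{"fn": "carry_out", "kwargs": {
  "angular": [
    [0,0,0],
    [0,0,0],
    [0,0,0],
    [0,0,0],
    [0,0,0],
    [0,0,0],
    [0,0,0],
    [0,0,0],
    [0,0,0],
    [0,0,0],
    [0,0,0],
    [0,0,0]
  ],
  "xyz": [
    [0,3.5,15],
    [0,0,25],
    [0,0,25],
    [0,0,18],
    [0,0,12],
    [0,0,8],
    [0,0,4],
    [0,0,0],
    [0,0,0],
    [0,0,0],
    [0,0,0],
    [0,0,0]
  ],
  "jaw": [85,85,85,85,85,85,85,75,60,50,50,50],
  "force": 60
}}

```text
time: 24.48
position: [457.7, -292.6, -13.1]
tcp_rot: [[-1.0, 0.009, 0.001], [0.009, 1.0, -0.001], [-0.001, -0.001, -1.0]]
contact_force: [-1.5, -0.2, 6.2]
opening: 58.1
grasp_force: 63.3
```

```bash
python3 g.py 591.9 152.9 40 179.5
```

```text
t 24.48 p [ 457.7 -292.6  -13.1] al 179.5 R2 [ 0.0009 -0.0006] rz -0.0 shift -130.3 446.6 -53.1 open 58.1 F [-1.5 -0.2  6.2] grip 63.3
```

Call:
{"fn": "carry_out", "kwargs": {
  "angular": [
    [0,0,0],
    [0,0,0],
    [0,0,0],
    [0,0,0],
    [0,0,0]
  ],
  "xyz": [
    [0,0,-5],
    [0,0,-20],
    [0,0,-40],
    [0,0,-40],
    [0,0,0]
  ],
  "jaw": [50,50,50,50,50]
}}

```text
time: 25.1
position: [458.3, -292.9, 93.2]
tcp_rot: [[-1.0, 0.009, 0.003], [0.009, 1.0, -0.003], [-0.003, -0.003, -1.0]]
contact_force: [-0.4, 0.0, -8.0]
opening: 58.3
grasp_force: 67.9
```

Call:
{"fn": "carry_out", "kwargs": {
  "angular": [
    [0,0,0],
    [0,0,0],
    [0,0,0],
    [0,0,0],
    [0,0,0],
    [0,0,0],
    [0,0,0],
    [0,0,0],
    [0,0,0],
    [0,0,0],
    [0,0,0],
    [0,0,0]
  ],
  "xyz": [
    [-14.5,49.6,0],
    [-14.5,49.6,0],
    [-14.5,49.6,0],
    [-14.5,49.6,0],
    [-14.5,49.6,0],
    [-14.5,49.6,0],
    [-14.5,49.6,0],
    [-14.5,49.6,0],
    [-14.5,49.6,0],
    [0,0,25],
    [0,0,20],
    [0,0,0]
  ],
  "jaw": [50,50,50,50,50,50,50,50,50,50,50,50]
}}

```text
time: 26.6
position: [590.0, 152.7, 42.9]
tcp_rot: [[-1.0, 0.008, -0.006], [0.008, 1.0, -0.001], [0.006, -0.001, -1.0]]
contact_force: [0.1, 0.6, -6.6]
opening: 58.4
grasp_force: 67.8
```

```bash
python3 g.py 591.9 152.9 -6.1 179.5
```

```text
t 26.6 p [590.  152.7  42.9] al 179.5 R2 [-0.0057 -0.0007] rz 0.0 shift -1.9 0.2 49.0 open 58.4 F [ 0.1  0.6 -6.6] grip 67.8
```

Call:
{"fn": "carry_out", "kwargs": {
  "angular": [
    [0,0,0],
    [0,0,0],
    [0,0,0],
    [0,0,0],
    [0,0,0],
    [0,0,0],
    [0,0,0]
  ],
  "xyz": [
    [0,0,0],
    [0,0,15],
    [0,0,15],
    [0,0,8],
    [0,0,5],
    [0,0,2],
    [0,0,0]
  ],
  "jaw": [50,50,50,50,50,50,50]
}}

```text
time: 27.48
position: [592.0, 153.0, 1.2]
tcp_rot: [[-1.0, 0.009, 0.0], [0.009, 1.0, 0.0], [-0.0, 0.0, -1.0]]
contact_force: [0.2, 0.5, -7.0]
opening: 58.0
grasp_force: 68.2
```

```bash
python3 g.py 591.9 152.9 -6.1 179.5
```

```text
t 27.48 p [592.  153.    1.2] al 179.5 R2 [0.0002 0.0001] rz 0.0 shift 0.1 -0.1 7.3 open 58.0 F [ 0.2  0.5 -7. ] grip 68.2
```

Call:
{"fn": "carry_out", "kwargs": {
  "angular": [
    [0,0,0],
    [0,0,0],
    [0,0,0],
    [0,0,0]
  ],
  "xyz": [
    [0,0,4],
    [0,0,2],
    [0,0,0.8],
    [0,0,0]
  ],
  "jaw": [50,50,50,50]
}}

```text
time: 27.98
position: [591.9, 152.9, -5.7]
tcp_rot: [[-1.0, 0.009, 0.0], [0.009, 1.0, 0.0], [-0.0, 0.0, -1.0]]
contact_force: [0.6, 0.4, -6.8]
opening: 57.9
grasp_force: 68.2
```

Call:
{"fn": "carry_out", "kwargs": {
  "angular": [
    [0,0,0],
    [0,0,0]
  ],
  "xyz": [
    [0,0,0.7],
    [0,0,0]
  ],
  "jaw": [50,50]
}}

```text
time: 28.22
position: [592.0, 153.0, -5.9]
tcp_rot: [[-1.0, 0.009, 0.0], [0.009, 1.0, 0.0], [-0.0, 0.0, -1.0]]
contact_force: [-1.8, -0.3, -0.9]
opening: 58.2
grasp_force: 68.9
```

Call:
{"fn": "carry_out", "kwargs": {
  "angular": [
    [0,0,0],
    [0,0,0],
    [0,0,0],
    [0,0,0],
    [0,0,0],
    [0,0,-9.5],
    [0,0,-9.5],
    [0,0,-9.5],
    [0,0,0]
  ],
  "xyz": [
    [0,0,0],
    [0,0,0],
    [0,0,0],
    [0,0,-10],
    [0,0,-30],
    [0,0,-30],
    [0,0,-30],
    [0,0,0],
    [0,0,0]
  ],
  "jaw": [65,74,74,74,74,74,78,78,78]
}}

```text
time: 29.35
position: [592.0, 152.9, 94.5]
tcp_rot: [[-0.883, -0.469, 0.001], [-0.469, 0.883, 0.0], [-0.001, -0.0, -1.0]]
contact_force: [0.1, -0.1, -0.4]
opening: 78.1
grasp_force: 0.0
```

```bash
python3 g.py 440.5 -120.8 40 208; python3 m.py 2>&1 | grep -E "tear|jar"
```

```text
t 29.35 p [592.  152.9  94.5] al -152.1 R2 [0.0011 0.0002] rz -0.1 shift 262.3 -170.6 54.5 open 78.1 F [ 0.1 -0.1 -0.4] grip 0.0
dolly tear top 1660 [ 456.8 -114.4   30. ] [ 458.4 -110.6   27.7] 0.792
dolly tear scene 412 [ 456.8 -114.4   30. ] [ 457.1 -111.2   28.8] 0.113
tear top attempt to get argmax of an empty sequence
tear scene attempt to get argmax of an empty sequence
jar [ 533.65884301 -203.79861719   71.48893118]
```

Call:
{"fn": "carry_out", "kwargs": {
  "angular": [
    [0,0,0],
    [0,0,0],
    [0,0,0],
    [0,0,0],
    [0,0,0],
    [0,0,0],
    [0,0,0],
    [0,0,0],
    [0,0,0],
    [0,0,0],
    [0,0,0]
  ],
  "xyz": [
    [37.5,-24.4,0],
    [37.5,-24.4,0],
    [37.5,-24.4,0],
    [37.5,-24.4,0],
    [37.5,-24.4,0],
    [37.5,-24.4,0],
    [37.5,-24.4,0],
    [0,0,25],
    [0,0,25],
    [0,0,0],
    [0,0,0]
  ],
  "jaw": [78,78,78,78,78,78,78,78,78,78,78]
}}

```text
time: 30.82
position: [440.6, -121.1, 44.0]
tcp_rot: [[-0.883, -0.469, 0.0], [-0.469, 0.883, 0.0], [-0.0, 0.0, -1.0]]
contact_force: [-0.5, 0.2, 0.1]
opening: 77.8
grasp_force: 0.0
```

```bash
python3 g.py 440.3 -120.8 -11 208
```

```text
t 30.82 p [ 440.6 -121.1   44. ] al -152.1 R2 [0.0001 0.0001] rz -0.1 shift 0.1 0.4 55.0 open 77.8 F [-0.5  0.2  0.1] grip 0.0
```

Call:
{"fn": "carry_out", "kwargs": {
  "angular": [
    [0,0,0],
    [0,0,0],
    [0,0,0],
    [0,0,0],
    [0,0,0],
    [0,0,0],
    [0,0,0],
    [0,0,0],
    [0,0,0],
    [0,0,0],
    [0,0,0]
  ],
  "xyz": [
    [0,0,18],
    [0,0,15],
    [0,0,11],
    [0,0,7],
    [0,0,3.5],
    [0,0,0],
    [0,0,0],
    [0,0,0],
    [0,0,0],
    [0,0,0],
    [0,0,0]
  ],
  "jaw": [78,78,78,78,78,78,65,50,35,35,35],
  "force": 60
}}

```text
time: 32.2
position: [440.2, -121.0, -10.4]
tcp_rot: [[-0.883, -0.47, 0.0], [-0.47, 0.883, 0.0], [-0.0, -0.0, -1.0]]
contact_force: [-3.1, 2.2, 9.3]
opening: 42.1
grasp_force: 59.5
```

Call:
{"fn": "carry_out", "kwargs": {
  "angular": [
    [0,0,0],
    [0,0,0],
    [0,0,0],
    [0,0,0],
    [0,0,9.5],
    [0,0,9.5],
    [0,0,9.5],
    [0,0,0]
  ],
  "xyz": [
    [0,0,-5],
    [0,0,-20],
    [0,0,-40],
    [0,0,-35],
    [0,0,0],
    [0,0,0],
    [0,0,0],
    [0,0,0]
  ],
  "jaw": [35,35,35,35,35,35,35,35]
}}

```text
time: 33.2
position: [440.1, -121.0, 89.1]
tcp_rot: [[-1.0, 0.008, -0.001], [0.008, 1.0, 0.0], [0.001, 0.0, -1.0]]
contact_force: [-0.5, -0.0, -3.9]
opening: 42.0
grasp_force: 62.3
```

```bash
python3 g.py 431.8 254.4 40 179.5
```

```text
t 33.2 p [ 440.1 -121.    89.1] al 179.6 R2 [-0.0005  0.0003] rz 0.1 shift 11.5 375.3 49.1 open 42.0 F [-0.5 -0.  -3.9] grip 62.3
```

Call:
{"fn": "carry_out", "kwargs": {
  "angular": [
    [0,0,0],
    [0,0,0],
    [0,0,0],
    [0,0,0],
    [0,0,0],
    [0,0,0],
    [0,0,0],
    [0,0,0],
    [0,0,0],
    [0,0,0],
    [0,0,0],
    [0,0,0]
  ],
  "xyz": [
    [-12,47,0],
    [-12,47,0],
    [-12,47,0],
    [-12,47,0],
    [15,47,0],
    [15,47,0],
    [15,47,0],
    [15,46.5,0],
    [0,0,25],
    [0,0,20],
    [0,0,0],
    [0,0,0]
  ],
  "jaw": [35,35,35,35,35,35,35,35,35,35,35,35]
}}

```text
time: 34.7
position: [431.8, 254.4, 44.6]
tcp_rot: [[-1.0, 0.007, 0.0], [0.007, 1.0, 0.0], [-0.0, 0.0, -1.0]]
contact_force: [-0.3, -0.2, -4.8]
opening: 42.5
grasp_force: 62.5
```

```bash
python3 g.py 431.8 254.4 -3.4 179.5
python3 - <<'E'
from h import *
c=grab("scene")
im=cv2.resize(c["image"][90:210,250:410,::-1],None,fx=5,fy=5,interpolation=cv2.INTER_CUBIC)
p=robot.state()["position"]
for z,col in((p[2]+13.4,(255,0,255)),(p[2]+40,(255,0,0))):
    o=(proj(c,place(shape("tear"),(p[0]+20,p[1]-.2,-.5),z))-[250,90])*5+2
    cv2.polylines(im,[o.astype(np.int32)],True,col,1)
cv2.imwrite("pics/c6.png",im)
E
```

```text
t 34.7 p [431.8 254.4  44.6] al 179.6 R2 [0.0002 0.0002] rz 0.1 shift 0.0 -0.0 48.0 open 42.5 F [-0.3 -0.2 -4.8] grip 62.5
```

View pics/c6.png

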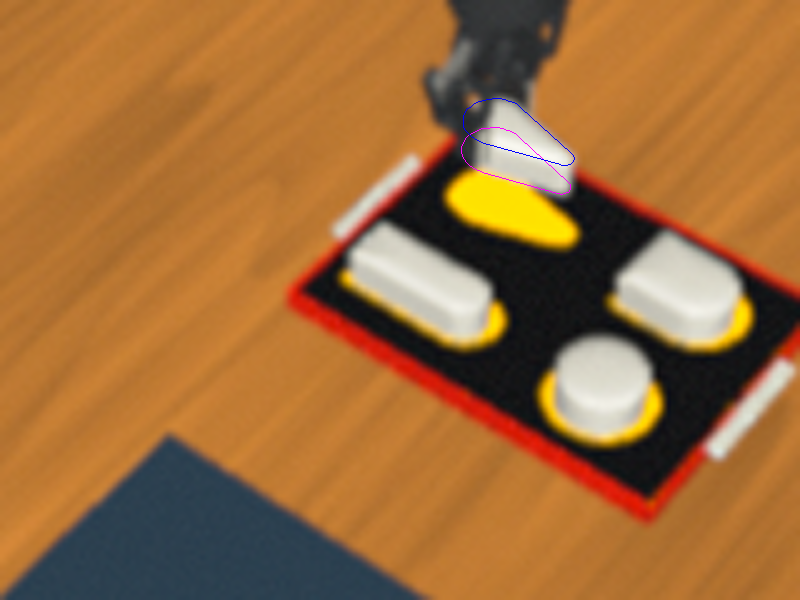

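Toe (425,285), heel (680,290) and round (602,390) are all seated. The teardrop is held over its pocket in line with its outline, perhaps with a slight tail-down sag. Lowering.

Call:
{"fn": "carry_out", "kwargs": {
  "angular": [
    [0,0,0],
    [0,0,0],
    [0,0,0],
    [0,0,0],
    [0,0,0],
    [0,0,0]
  ],
  "xyz": [
    [0,0,15],
    [0,0,15],
    [0,0,8],
    [0,0,5],
    [0,0,2],
    [0,0,0]
  ],
  "jaw": [35,35,35,35,35,35]
}}

```text
time: 35.5
position: [431.6, 254.5, -0.9]
tcp_rot: [[-1.0, 0.009, 0.0], [0.009, 1.0, 0.0], [-0.0, 0.0, -1.0]]
contact_force: [0.5, 0.9, -4.1]
opening: 42.1
grasp_force: 62.7
```

Call:
{"fn": "carry_out", "kwargs": {
  "angular": [
    [0,0,0],
    [0,0,0],
    [0,0,0]
  ],
  "xyz": [
    [0,0,1.5],
    [0,0,0.8],
    [0,0,0]
  ],
  "jaw": [35,35,35]
}}

```text
time: 35.88
position: [431.7, 254.5, -3.1]
tcp_rot: [[-1.0, 0.009, 0.0], [0.009, 1.0, 0.0], [-0.0, 0.0, -1.0]]
contact_force: [0.4, -0.8, -4.6]
opening: 42.3
grasp_force: 62.7
```

Call:
{"fn": "carry_out", "kwargs": {
  "angular": [
    [0,0,0],
    [0,0,0],
    [0,0,0]
  ],
  "xyz": [
    [0,0,0.6],
    [0,0,0.5],
    [0,0,0]
  ],
  "jaw": [35,35,35]
}}

```text
time: 36.25
position: [431.7, 254.5, -3.3]
tcp_rot: [[-1.0, 0.009, 0.001], [0.009, 1.0, 0.0], [-0.001, 0.0, -1.0]]
contact_force: [-3.8, -2.3, 11.9]
opening: 42.0
grasp_force: 64.6
```

Contact at the expected height. Releasing and retreating.

Call:
{"fn": "carry_out", "kwargs": {
  "angular": [
    [0,0,0],
    [0,0,0],
    [0,0,0],
    [0,0,0],
    [0,0,0],
    [0,0,0],
    [0,0,0],
    [0,0,0],
    [0,0,0],
    [0,0,0],
    [0,0,0],
    [0,0,0]
  ],
  "xyz": [
    [0,0,-0.5],
    [0,0,0],
    [0,0,0],
    [0,0,-10],
    [0,0,-30],
    [0,0,-40],
    [0,0,-40],
    [-10,50,0],
    [-10,50,0],
    [0,50,0],
    [0,50,0],
    [0,0,0]
  ],
  "jaw": [50,60,60,60,60,60,60,60,60,60,60,60]
}}

```text
time: 37.75
position: [452.6, 457.0, 116.4]
tcp_rot: [[-1.0, 0.006, 0.001], [0.006, 1.0, 0.001], [-0.001, 0.001, -1.0]]
contact_force: [-0.1, -0.6, 0.5]
opening: 59.9
grasp_force: 0.0
```

Run:
```python
from h import *
c=grab("scene");W=world(c);t=grab("top");V=world(t)
for n,q in dict(toe=(452,154.1),heel=(592.7,253),round=(591.9,152.9),tear=(451.8,254.2)).items():
    for cn,cc,w in(("s",c,W),("t",t,V)):
        m=(np.hypot(w[...,0]-q[0],w[...,1]-q[1])<25)&(w[...,2]>36);p=w[m]
        if len(p)>5: A=np.linalg.lstsq(np.c_[p[:,:2]-q,np.ones(len(p))],p[:,2],rcond=None)[0];print(n,cn,len(p),"slope",A[:2].round(3),"z",A[2].round(1))
a=cv2.resize(c["image"][90:200,300:430,::-1],None,fx=4.6,fy=4.6,interpolation=cv2.INTER_CUBIC)
cv2.imwrite("pics/c7.png",a);print(robot.state()["position"],robot.state()["time"])
```

```text
toe s 114 slope [0.021 0.041] z 42.3
toe t 203 slope [-0.014  0.009] z 40.6
heel s 133 slope [-0.     0.003] z 42.6
heel t 231 slope [0.003 0.001] z 40.9
round s 152 slope [-0.009 -0.004] z 42.6
round t 237 slope [0.014 0.016] z 41.1
tear s 103 slope [0.002 0.037] z 42.3
tear t 185 slope [-0.009  0.012] z 40.8
[452.8332559  454.16901997 116.34185453] 37.85
```

View pics/c7.png

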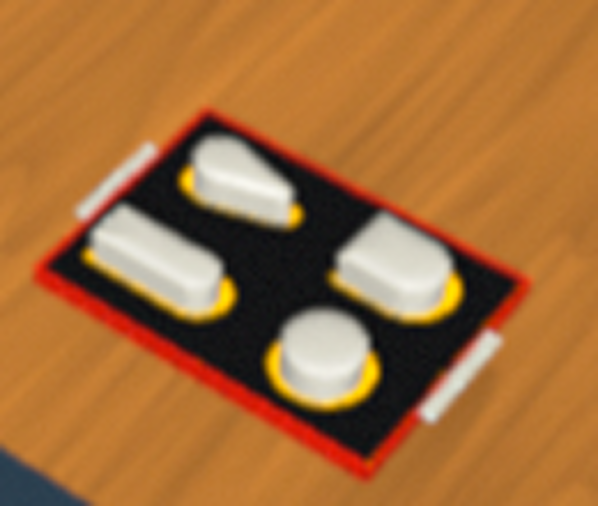

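All four dollies sit flat in their own pockets: teardrop (240,180), toe (155,260), heel (395,265) and round (323,350). Their tops are all level, at z≈41–42, and the arm is clear.

```bash
python3 -c "
from cell import job; print(job.close_job())"
```

```text
the job is handed in; nothing more can be done
None
```

The toe, heel, round and teardrop dollies are seated flat in their own pockets, the jar and hammer were left where they were, and the job was handed in at about 38 s of the 109 s allowed.

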